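Clamp a balsa frame in the glue-up jig and lock the cam lever

TASK

Slide the jig's clamp tube forward by its upright grip until its sprung foot presses the balsa frame square and snug, but gently against the black fence. Then flip the cam lever over its centre, right down flat, so that it locks the tube with the frame still held. Do not crush the frame, do not lean hard on the lever, and leave the other things on the bench where they are.

Things in the scene. Friction and masses are not known exactly. Their poses are not given: they have to be found in the camera images.
- jig: Wooden glue-up jig fixed on the bench: board 460 x 150 mm, 18 mm thick, from x = -190 to +270 mm, with an aluminium clamp block (50 mm long, 43 mm wide, top 92 mm above the bench) that carries clamp tube and lever. Origin on the bench right below the lever's pivot pin; x along the tube towards the fence (the way the tube is pushed), y across, z up. Tube axis at y = 0, z = 45 mm.
- pivot (a point): Centre of the lever's pivot pin, 80 mm above the bench; the pin runs along the jig's y. Axes as the jig's.
- fence_zone (a point): A point of the board, on the bench level at jig x = 202 mm, y = 0: the middle of the zone in which the fence was set by hand. The fence itself is a black angle across the board, 100 mm wide, 45 mm high, its working face square to x; the face stands anywhere up to 13 mm before or behind this point. Its place is not measured: find it by feel (or by eye).
- rod (a joint): How far the clamp tube (14 mm thick steel) has slid towards the fence, m, 0 to 0.088. It drags with about 5 N of friction and stays where it is left if the foot pushes back with less than that. It slides freely only while the lever is open.
- handle (a point): Centre of the upright black grip on the tube's rear end: a square post 20 x 20 mm, 65 mm tall (from 30 to 95 mm above the bench), sides along the jig's axes, at y = 0. Push it from behind (the side away from the clamp block), or pinch it from above.
- foot: Grey pressure foot on the front end of the tube: a plate 8 mm thick (x), 50 mm wide, from 22 to 58 mm above the bench, on a stiff spring of about 2 N per mm, up to 12 mm of give (the foot yields towards the grip). Its axes are those of the jig; its flat front face lies at x = +75 mm, y = 0, z = 40 mm in this frame.
- panel: Loose balsa frame lying flat on the board between foot and fence: 70 mm (its x) by 80 mm (its y), 18 mm thick, members 8 mm wide, 60 g, fragile: the foot must not press on it with more than 12 N. Origin at the centre of its underside. It starts 4 to 42 mm short of both foot and fence, slightly turned.
- cam (a joint): Angle of the cam lever about the pivot pin, rad: 0 = open, leaning 20 degrees back from upright, away from the fence; 0.35 = upright; it swings over towards the fence; 1.60 = centre; 1.92 = flat (level, on its stop), locked. A spring throws it back open short of the centre and snaps it down onto its stop beyond it. Pushed 70 mm from the pin it needs up to 10 to 14 N, most near 0.9 rad.
- lever: The lever: a bare metal bar: 16 mm wide (along the pivot pin), 10 mm thick, from 20 to 90 mm from the pivot pin. Origin on the pivot pin; its z points along the bar to its tip, its y along the pin; at joint value 1.92 z is level, towards the fence. It takes pushes up to 35 N.
- lever_tip (a point): Tip of the lever bar, on its centre line, 90 mm from the pivot pin.
- glue: White glue bottle, 42 mm thick, 110 mm tall, standing beside the jig: leave it. Origin at the centre of its underside.
- angle: Loose black building angle, 70 x 60 mm, 60 mm high, beside the jig: leave it. Origin at the centre of its underside.
- strip: Loose balsa strip 200 x 30 x 8 mm beside the jig: leave it. Origin at the centre of its underside.
There are look-alikes about, which are no part of the job. What is meant by the panel is not pink or purple, and is the smaller of those in its own colour.

How it is judged (in metres and radians):
On the way, in this order (a step that is already met when the one before it is completed fails the run):
1. With the lever still open, the foot holds the frame against the fence (contact force between foot and panel above 1.5 N and value of joint cam below 0.3 rad), for 0.3 s.
2. The lever has been flipped over its centre and lies flat (value of joint cam above 1.8 rad), for 0.2 s.
At the end, for the whole second after the job is handed in: The lever lies flat and locked (angle above 1.8 rad), the foot still bears on the frame with 1.5 to 12 N so that the frame sits snug on the fence, square to the jig within 0.05 rad and at rest (value of joint cam above 1.8 rad and contact force between foot and panel between 1.5 and 12 N and angle between the x axis of panel and the x axis of jig, either way round below 0.05 rad and linear speed of panel below 0.01 m/s); the robot touches nothing.
It fails at once if The foot presses on the balsa frame with more than 12 N (contact force between foot and panel above 12 N).
It fails at once if The lever bar is pushed with more than 35 N (contact force between the arm and lever above 35 N).
It fails at once if The glue bottle is moved more than 30 mm (distance of glue from where it was at the start of the episode above 0.03 m).
It fails at once if The loose angle is moved more than 30 mm (distance of angle from where it was at the start of the episode above 0.03 m).
It fails at once if The balsa strip is moved more than 30 mm (distance of strip from where it was at the start of the episode above 0.03 m).
It also fails if it takes over 50 s, if anything falls off the work surface, if the arm or the gripper's body presses on something with over 40 N, if the wrist force passes 120 N, or if a joint passes its speed limit or range.

ROBOT

A 6-joint arm with a two-finger parallel gripper is mounted at the origin on the work surface. World frame = base frame: x ahead of the robot, y to its left, z up, the work surface at z = 0. Lengths are in mm, angles in rad, forces in N, time in s.
With the tool pointing down it reaches from about 150 to 775 mm from the base axis. Payload 6.1 kg.
Tool frame: the origin (TCP) lies where the fingers leave the gripper's body, on its centre line; the fingertips stand 73 mm ahead of it and the grasp point (between the pads) lies 54 mm ahead of it; z points along the fingers, y is the direction in which the jaws open and shut (so a half turn about z gives the same grasp; the last joint's range is limited). The gripper opens to 85 mm and grips with 20 to 120 N. Pads are 22 mm wide; open, the fingers measure 114 mm over their backs; the gripper's body (76 mm by 85 mm) begins 54 mm behind the grasp point. The pads swing forward as they close: fully open they stand 13 mm farther back than shut.
Start: joints at [-1.339, 0.126, -0.04, 1.405, 0, 1.571], TCP at [120.603, -510.944, 303.895] pointing down, gripper open.
Joint ranges: [-2.72, 2.72], [-0.95, 1.95], [-1.27, 1.35], [-1.78, 2.02], [-1.46, 1.47], [-3.14, 3.14]. Speed limits (rad/s): [2.39, 2.39, 3.01, 3.14, 3.14, 3.14].

INTERFACE

Orientations are given as a unit quaternion [x, y, z, w].
In Python, from bench import state, get_image, r, find_in gives the robot as it stands.
- The arm moves only by the tool carry_out, never from a script. Its argument "plan" is a list of rows, each an object of numbers: "tx", "ty", "tz": the shift along the tool's x, y, z in m; "turn": the turn about the tool's z in degrees. A call has 1 to 12 rows; each row is the pose to reach, as a shift and turn from the pose measured when the call began, along the tool's axes at that moment; what a row does not reach only later rows make up. A row lasts 1/12 s, in which the tool goes at most 41.7 mm and 7.16 degrees, less where a joint would pass 70% of its speed; a pose out of reach is approached as far as the arm can. A call with a gripper value outside its range is refused whole. "fingers" is the closure in counts, from 0 (fully open) to 255 (shut), set as the call begins (left out, the last holds). The fingers move at their own pace and stop on an object; the grip force is fixed at half the most. Time passes only in rows, so rows that repeat a pose let the fingers close. It gives the time, the measured TCP pose, the force and the opening at its end, in the units of the state.
- state(): the state, without advancing time (a new reading comes with each control period).
- get_image(name): name is "scene" or "top" or "wrist"; returns a dict with "color" (400x640x3 uint8, red, green, blue), "K" (3x3 intrinsics, pixels), "pose" (4x4, takes a point from camera to world coordinates). Camera axes: x right, y down, z forward; pixel columns grow to the right and rows downward; lengths in mm; the calibration is good to about 2 mm. A picture is of the moment at which its call begins. There is no depth.
- r.hand_in(): hands the job in, once; it reports no verdict.
Trained networks look in a picture, given as the dict that the camera call returned (one of the last four; its "shot" number tells which), for a name from the list of things; names that differ only in an ending like _2 or _b are one class to them, and where a whole thing is asked for, a point or a joint stands for the part that bears it (a point fixed in the world has none). Each returns a list of dicts, best first, with "confidence" (0 to 1); they miss things now and then, are a little off and sometimes report something else, mostly with a low value. They report only what shows in the picture. A call takes as long as a camera call. They do not tell look-alikes from the thing itself.
- find_in(picture, thing): "box" ([left, top, width, height] in pixels, round what is visible of it).
The state is a dict: "clock": time; "joint_pos": joint angles; "joint_velocities": joint speeds; "effort": joint torques, N m; "ee_pos": TCP position; "eef_rot": TCP orientation; "contact_force": force on the tool from outside, world axes, zero at the start; "torque": the same for the moment, N m; "gripper_width": finger opening in mm.
Only numpy, scipy, OpenCV 4.12 (cv2) and the standard library are available. Lean on these libraries where they do the work, as an engineer would, in place of code of your own. Each camera call takes 0.05 s, during which the arm holds its last target. There are 200 camera calls.

## Working session

There is one attempt and no reset: what is moved stays moved. The work goes in short steps, Python scripts to look and compute and a tool call to move; the robot and the scene stay as the last step left them, time stands still between calls to the robot, and variables do not carry over. Pictures are saved under pics/ and viewed, about 8 in all and at most 12, crops included, and the job is handed in when it is done.

Besides the shell and the picture viewer there is one more tool, called in YAML: its name, and indented under it one key for each argument. carry_out: Moves the arm, as the interface text tells. Its arguments: {"type":"object","properties":{"plan":{"type":"array","items":{"type":"object","properties":{"tx":{"type":"number"},"ty":{"type":"number"},"tz":{"type":"number"},"turn":{"type":"number"}}}},"fingers":{"type":"number"}},"required":["plan"]}

```bash
mkdir -p pics; ls; python3 - <<'E'
from bench import state,get_image,find_in
import cv2,numpy as np
s=state();print(s)
for n in ["top","scene"]:
    im=get_image(n);cv2.imwrite(f"pics/{n}0.png",im["color"][:,:,::-1])
    print(n,im["K"].tolist(),np.round(im["pose"],3).tolist())
    for t in ["jig","handle","foot","panel","lever","lever_tip","glue","angle","strip"]:
        print(t,[(np.round(d["box"]).astype(int).tolist(),round(d["confidence"],2)) for d in find_in(im,t)])
E
```

```text
pics
{'clock': 0.0, 'joint_pos': array([-1.33901644e+00,  1.26380048e-01, -4.06429051e-02,  1.40539359e+00,
        2.27148820e-05,  1.57079983e+00]), 'joint_velocities': array([ 2.48197941e-03, -1.28255366e-03,  1.00134851e-03,  1.60983114e-03,
       -4.60369605e-04, -5.20815555e-05]), 'effort': array([ 4.86152567e-04, -4.35914719e+01,  3.52924955e+01,  1.73507631e-02,
        5.85367138e-05,  1.82085864e-05]), 'ee_pos': array([ 120.53316248, -510.6649198 ,  303.11237519]), 'eef_rot': array([ 9.93292150e-01,  1.15628924e-01, -8.23934790e-05, -8.05986789e-04]), 'contact_force': array([ 0.41146367,  0.35904077, -0.73549866]), 'torque': array([ 0.01915401, -0.02891961, -0.02354248]), 'gripper_width': 85.29093067199814}
top [[513.4092722134803, 0.0, 309.75304181925867], [0.0, 513.4092722134803, 200.34915877091512], [0.0, 0.0, 1.0]] [[-0.006, -0.999, 0.046, 483.902], [-1.0, 0.006, 0.018, 112.496], [-0.018, -0.046, -0.999, 1403.225], [0.0, 0.0, 0.0, 1.0]]
jig [([257, 157, 181, 94], 0.55)]
handle [([334, 193, 85, 31], 0.61)]
foot [([331, 189, 10, 18], 0.59)]
panel [([179, 286, 59, 56], 0.
[... 231 characters left out ...]
ip [([320, 136, 71, 32], 0.83), ([360, 202, 28, 7], 0.17)]
scene [[441.9119105049586, 0.0, 322.5536604671426], [0.0, 441.9119105049586, 202.45086922367778], [0.0, 0.0, 1.0]] [[-0.492, 0.444, -0.749, 1361.958], [0.871, 0.257, -0.419, 602.646], [0.007, -0.859, -0.513, 707.648], [0.0, 0.0, 0.0, 1.0]]
jig [([216, 174, 150, 116], 0.89), ([244, 186, 62, 51], 0.68)]
handle [([245, 187, 60, 55], 0.9)]
foot [([290, 222, 13, 15], 0.49)]
panel [([195, 284, 42, 35], 0.72), ([291, 233, 42, 33], 0.64), ([255, 300, 64, 59], 0.61), ([426, 206, 56, 34], 0.61)]
lever [([264, 175, 20, 33], 0.77)]
lever_tip [([269, 177, 15, 35], 0.52)]
glue []
angle [([292, 186, 26, 27], 0.7)]
strip [([224, 245, 55, 40], 0.96)]
```

```bash
python3 - <<'E'
import cv2
a=cv2.imread("pics/top0.png")[60:360,170:450]; b=cv2.imread("pics/scene0.png")[160:310,190:390]
cv2.imwrite("pics/top0c.png",cv2.resize(a,None,fx=2,fy=2,interpolation=cv2.INTER_CUBIC)); cv2.imwrite("pics/scene0c.png",cv2.resize(b,None,fx=4,fy=4,interpolation=cv2.INTER_CUBIC))
E
```

```text
(no output)
```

View pics/top0c.png

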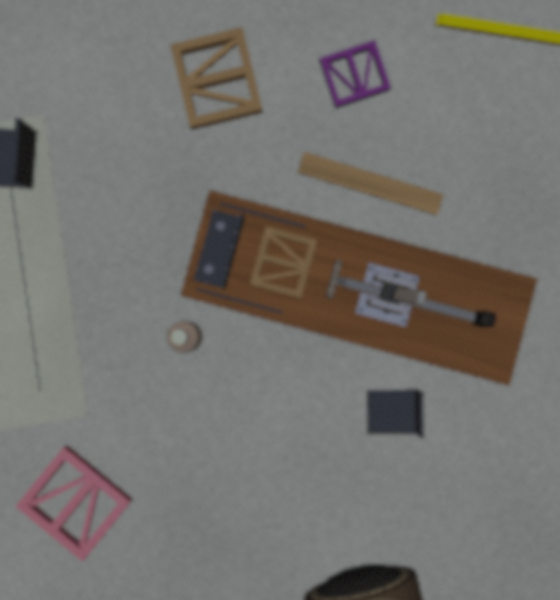

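View pics/scene0c.png

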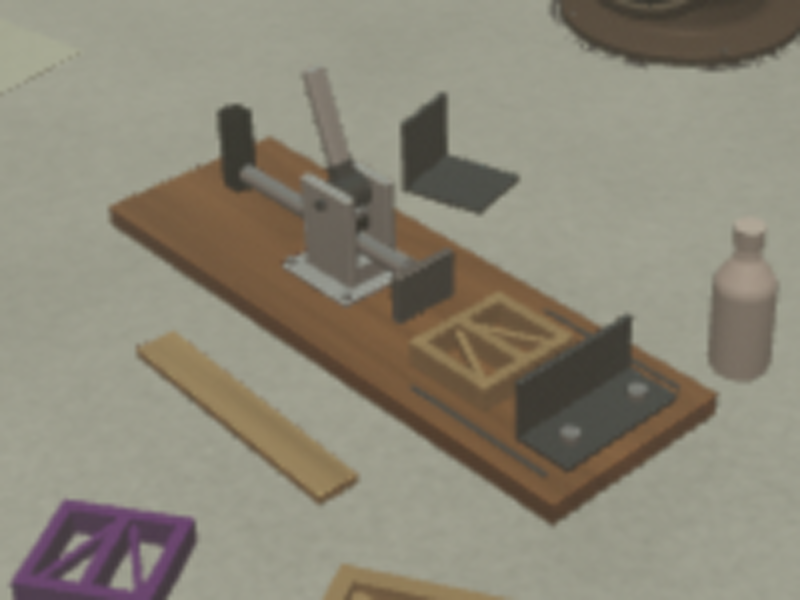

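The top picture (crop ×2, offset 170,60) shows the jig, with the fence at the left (crop 220,250) and the foot at (335,280). The lever is at (395,290) and open, leaning back, and the grip is at (485,318).

Candidates for the panel, in full top pixels:
- tan frame on the jig (312,192)
- larger tan frame (278,99)
- purple frame (347,97)
- pink frame (208,312)

I choose the tan frame on the jig. It is the smaller of the two tan ones, and the scene crop confirms it lies between foot and fence.

```bash
cat > h.py <<'E'
import numpy as np,cv2
from bench import state,get_image,find_in,r
from scipy.optimize import least_squares
def ray(im,uv,z):
    K,P=np.array(im["K"]),np.array(im["pose"])
    d=P[:3,:3]@np.linalg.inv(K)@[uv[0],uv[1],1]; c=P[:3,3]
    return (c+d*(z-c[2])/d[2])[:2]
def proj(im,X):
    K,P=np.array(im["K"]),np.array(im["pose"])
    q=(np.asarray(X)-P[:3,3])@P[:3,:3]@K.T
    return q[:,:2]/q[:,2:]
def j2w(p,X):
    c,s=np.cos(p[2]),np.sin(p[2]);X=np.atleast_2d(X)
    return np.c_[p[0]+c*X[:,0]-s*X[:,1],p[1]+s*X[:,0]+c*X[:,1],X[:,2]]
E
python3 - <<'E'
from h import *
a=get_image("top");b=get_image("scene")
ct=np.array([(275,155.5),(438.5,199),(424.5,252),(261,208)])   # fence/left.. order: far-left,handle-far,handle-near,fence-near
for uv in ct: print(ray(a,uv,18))
# scene board top corners: crop/4+(190,160)
cs=np.array([(110,210),(270,138),(716,394),(553,510)])/4+[190,160]
J=np.array([[270,75,18],[-190,75,18],[-190,-75,18],[270,-75,18.]])
# jig x ~ world (.26,.97); jig y ~ world (-.97,.26): near side (small world x)= +y
Jt=J[[3,2,1,0]]
Js=np.array([J[2],J[1],J[0],J[3]])
f=lambda p,wt=1,ws=1: np.r_[wt*(proj(a,j2w(p,Jt))-ct).ravel(),ws*(proj(b,j2w(p,Js))-cs).ravel()]
for w in [(1,1),(1,0),(0,1)]:
    s=least_squares(f,[500,0,1.3],args=w); print(w,s.x.round(3),s.fun.round(1))
p=least_squares(f,[500,0,1.3]).x; np.save("jig.npy",p)
K=[[-140,0,95],[0,0,80],[-31,0,164.6],[75,0,58]]
print(j2w(p,K).round(1)); print("top",proj(a,j2w(p,K)).round(1)); print("scene",proj(b,j2w(p,K)).round(1))
# handle x from the top picture
print("grip top by eye (jig x,y):")
for im,uv in ((a,(170+485/2,60+318/2)),(b,(190+235/4,160+110/4))):
    d=ray(im,uv,95)-p[:2];c,s=np.cos(p[2]),np.sin(p[2]);print(c*d[0]+s*d[1],-s*d[0]+c*d[1])
E
```

```text
[670.02821401 231.16396927]
[ 548.94713996 -208.8724959 ]
[ 407.09371384 -169.13896896]
[527.63663717 269.41833554]
(1, 1) [529.403  -5.928   1.299] [-1.1 -1.5  0.1 -0.6 -0.1  0.3 -1.8 -0.7 -1.1 -2.  -0.5 -1.5  0.5 -1.1
 -0.3 -2. ]
(1, 0) [527.858  -7.89    1.302] [-0.5 -0.6  0.8 -0.3  0.8  0.7 -1.1  0.2 -0.  -0.  -0.  -0.   0.  -0.
 -0.  -0. ]
(0, 1) [534.172  -1.795   1.295] [-0.  -0.  -0.  -0.  -0.  -0.  -0.  -0.  -1.  -1.  -0.1 -0.6  1.1  0.7
 -0.2 -0. ]
[[ 491.8 -140.8   95. ]
 [ 529.4   -5.9   80. ]
 [ 521.1  -35.8  164.6]
 [ 549.5   66.3   58. ]]
top [[419.  220.2]
 [365.  205.9]
 [380.6 208.1]
 [336.6 198.7]]
scene [[245.1 184.9]
 [276.6 207.4]
 [267.6 175.9]
 [295.2 225.1]]
grip top by eye (jig x,y):
-123.43101401874799 1.3874550779482284
-119.95721803726026 -2.0806630663584116
```

```bash
cat >> h.py <<'E'
from scipy.spatial.transform import Rotation as R
P=np.load("jig.npy")
def st():
    s=state();T=R.from_quat(s["eef_rot"]).as_matrix();e=np.array(s["ee_pos"])
    Rj=R.from_euler("z",P[2]).as_matrix()
    print("t",round(s["clock"],2),"jig TCP",(Rj.T@(e-[P[0],P[1],0])).round(2),"F jig",(Rj.T@s["contact_force"]).round(2),"w",round(s["gripper_width"],1),"tool axes in jig",(Rj.T@T).round(3).tolist())
    return T,e,Rj
def go(X):
    T,e,Rj=st(); d=T.T@(j2w(P,X)[0]-e)/1000
    yj=Rj.T@T[:,1]; tu=-np.degrees((np.pi-np.arctan2(yj[1],yj[0])+np.pi)%(2*np.pi)-np.pi)
    print("->",X,"t",d.round(4),"turn",round(tu,1))
E
python3 - <<'E'
from h import *
go([-212,0,250]); go([-212,0,122])
b=get_image("top")
for uv in [(290.5,167),(284.5,202),(286,206)]:
    d=ray(b,uv,45)-P[:2];c,s=np.cos(P[2]),np.sin(P[2]);print("fence?",c*d[0]+s*d[1],-s*d[0]+c*d[1])
E
```

```text
t 1.1 jig TCP [-596.17  258.29  303.89] F jig [ 0.22 -0.33 -0.19] w 85.5 tool axes in jig [[0.482, -0.876, 0.0], [-0.876, -0.482, 0.0], [-0.0, -0.0, -1.0]]
-> [-212, 0, 250] t [ 0.4116 -0.2119  0.0539] turn 28.8
t 1.1 jig TCP [-596.17  258.29  303.89] F jig [ 0.22 -0.33 -0.19] w 85.5 tool axes in jig [[0.482, -0.876, 0.0], [-0.876, -0.482, 0.0], [-0.0, -0.0, -1.0]]
-> [-212, 0, 122] t [ 0.4116 -0.2119  0.1819] turn 28.8
fence? 214.91979418391813 -50.10444851668368
fence? 205.62804705168622 43.87867844018746
fence? 198.97515303058015 53.063248645427926
```

carry_out:
  plan:
    - {"tx": 0.034,"ty": -0.0175,"tz": 0.004,"turn": 2.5}
    - {"tx": 0.068,"ty": -0.035,"tz": 0.008,"turn": 5}
    - {"tx": 0.102,"ty": -0.053,"tz": 0.012,"turn": 7.5}
    - {"tx": 0.137,"ty": -0.07,"tz": 0.018,"turn": 10}
    - {"tx": 0.171,"ty": -0.088,"tz": 0.022,"turn": 12.5}
    - {"tx": 0.205,"ty": -0.106,"tz": 0.027,"turn": 15}
    - {"tx": 0.24,"ty": -0.124,"tz": 0.031,"turn": 17.5}
    - {"tx": 0.274,"ty": -0.141,"tz": 0.036,"turn": 20}
    - {"tx": 0.308,"ty": -0.159,"tz": 0.04,"turn": 22.5}
    - {"tx": 0.343,"ty": -0.177,"tz": 0.045,"turn": 25}
    - {"tx": 0.377,"ty": -0.194,"tz": 0.05,"turn": 27}
    - {"tx": 0.412,"ty": -0.212,"tz": 0.054,"turn": 28.8}
  fingers: 0

```text
clock: 2.15
ee_pos: [474.0, -208.4, 249.8]
eef_rot: [0.991, -0.136, 0.0, 0.0]
contact_force: [1.1, -1.1, 0.6]
gripper_width: 85.3
```

```bash
python3 -c "
from h import *
go([-212,0,122])"
```

```text
t 2.15 jig TCP [-209.91   -0.98  249.77] F jig [-0.79 -1.32  0.61] w 85.3 tool axes in jig [[-0.001, -1.0, -0.0], [-1.0, 0.001, -0.0], [0.0, 0.0, -1.0]]
-> [-212, 0, 122] t [-0.001   0.0021  0.1278] turn -0.0
```

carry_out:
  plan:
    - {"tx": -0.001,"ty": 0.002,"tz": 0.035}
    - {"tx": -0.001,"ty": 0.002,"tz": 0.07}
    - {"tx": -0.001,"ty": 0.002,"tz": 0.1}
    - {"tx": -0.001,"ty": 0.002,"tz": 0.12}
    - {"tx": -0.001,"ty": 0.002,"tz": 0.128}
    - {"tx": -0.001,"ty": 0.002,"tz": 0.128}
    - {"tx": -0.001,"ty": 0.002,"tz": 0.128}

```text
validation failed for argument at $.pl...
```

```bash
python3 - <<'E'
from h import *
go([-190,0,122])
a=get_image("wrist")["color"];b=get_image("scene")["color"][140:310,160:390]
c=cv2.resize(b,None,fx=2.35,fy=2.35,interpolation=cv2.INTER_CUBIC)
cv2.imwrite("pics/w1.png",a[:,:,::-1]);cv2.imwrite("pics/s1.png",c[:,:,::-1])
E
```

```text
t 2.15 jig TCP [-209.91   -0.98  249.77] F jig [-0.79 -1.32  0.61] w 85.3 tool axes in jig [[-0.001, -1.0, -0.0], [-1.0, 0.001, -0.0], [0.0, 0.0, -1.0]]
-> [-190, 0, 122] t [-0.001  -0.0199  0.1278] turn -0.0
```

View pics/s1.png

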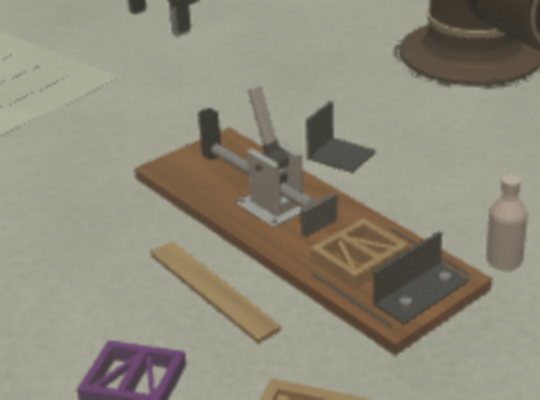

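The descent call was refused, so the arm is still up high; its fingers show at the crop's top left (160,10). The call left out "turn", which is the only difference from the one that worked. I'll give all the fields.

carry_out:
  plan:
    - {"tx": -0.001,"ty": 0.002,"tz": 0.035,"turn": 0}
    - {"tx": -0.001,"ty": 0.002,"tz": 0.07,"turn": 0}
    - {"tx": -0.001,"ty": 0.002,"tz": 0.1,"turn": 0}
    - {"tx": -0.001,"ty": 0.002,"tz": 0.12,"turn": 0}
    - {"tx": -0.001,"ty": 0.002,"tz": 0.128,"turn": 0}
    - {"tx": -0.001,"ty": 0.002,"tz": 0.128,"turn": 0}
  fingers: 0

```text
clock: 2.75
ee_pos: [473.2, -207.9, 119.0]
eef_rot: [0.991, -0.133, -0.002, -0.001]
contact_force: [-0.0, 0.2, 0.1]
gripper_width: 85.5
```

```bash
python3 - <<'E'
from h import *
go([-190,0,122])
b=get_image("top");s=get_image("scene")
cv2.imwrite("pics/m2.png",np.hstack([cv2.resize(b["color"][150:270,250:450],None,fx=2,fy=2),cv2.resize(s["color"][140:260,190:390],None,fx=2,fy=2)])[:,:,::-1])
E
```

```text
t 2.75 jig TCP [-2.0968e+02 -3.0000e-02  1.1901e+02] F jig [0.17 0.08 0.13] w 85.5 tool axes in jig [[0.006, -1.0, 0.002], [-1.0, -0.006, 0.004], [-0.004, -0.002, -1.0]]
-> [-190, 0, 122] t [ 0.0001 -0.0197 -0.003 ] turn 0.3
```

View pics/m2.png

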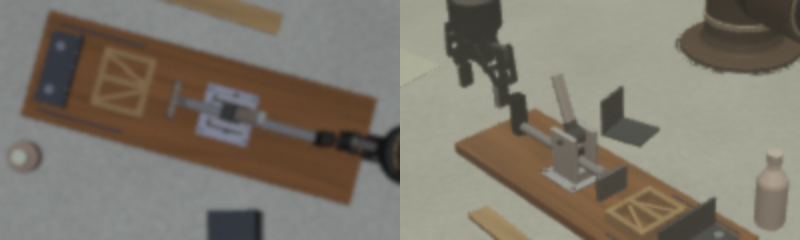

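The finger is lined up right behind the grip. Now I push to short of the earliest possible contact.

carry_out:
  plan:
    - {"tx": 0,"ty": -0.008,"tz": -0.001,"turn": 0}
    - {"tx": 0,"ty": -0.014,"tz": -0.002,"turn": 0}
    - {"tx": 0,"ty": -0.018,"tz": -0.002,"turn": 0}
    - {"tx": 0,"ty": -0.022,"tz": -0.002,"turn": 0}
    - {"tx": 0,"ty": -0.026,"tz": -0.002,"turn": 0}
    - {"tx": 0,"ty": -0.031,"tz": -0.002,"turn": 0}
    - {"tx": 0,"ty": -0.036,"tz": -0.002,"turn": 0}
    - {"tx": 0,"ty": -0.041,"tz": -0.002,"turn": 0}
    - {"tx": 0,"ty": -0.046,"tz": -0.002,"turn": 0}
    - {"tx": 0,"ty": -0.051,"tz": -0.002,"turn": 0}
    - {"tx": 0,"ty": -0.055,"tz": -0.002,"turn": 0}
    - {"tx": 0,"ty": -0.058,"tz": -0.002,"turn": 0}
  fingers: 0

```text
clock: 3.85
ee_pos: [491.2, -153.0, 125.5]
eef_rot: [0.991, -0.133, 0.002, 0.001]
contact_force: [-0.8, -6.1, 5.8]
gripper_width: 85.2
```

```bash
python3 - <<'E'
from h import *
go([-130,0,122])
b=get_image("top");s=get_image("scene")
cv2.imwrite("pics/m3.png",np.hstack([cv2.resize(b["color"][150:270,250:400],None,fx=2.6,fy=2.6),cv2.resize(s["color"][160:280,220:370],None,fx=2.6,fy=2.6)])[:,:,::-1])
print([(np.round(d["box"]),d["confidence"]) for d in find_in(b,"foot")+find_in(b,"panel")])
E
```

```text
t 3.85 jig TCP [-151.94   -2.72  125.52] F jig [-6.08 -0.82  5.83] w 85.2 tool axes in jig [[0.006, -1.0, -0.001], [-1.0, -0.006, -0.004], [0.004, 0.001, -1.0]]
-> [-130, 0, 122] t [-0.0026 -0.022   0.0035] turn 0.3
[(array([356., 252.,  26.,  24.]), 0.38), (array([330.,  81.,  36.,  34.]), 0.87), (array([290., 172.,  33.,  33.]), 0.81), (array([256.,  76.,  47.,  51.]), 0.58)]
```

View pics/m3.png

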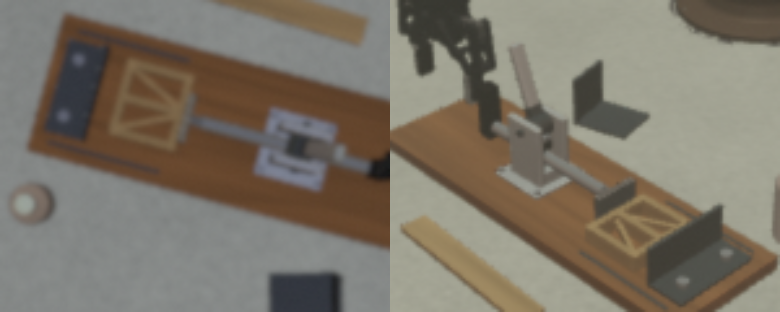

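The foot now touches the frame, and about 12–15 mm of gap to the fence is left. Drag is about 6 N. I'll advance gently.

carry_out:
  plan:
    - {"tx": -0.001,"ty": -0.002,"tz": 0,"turn": 0}
    - {"tx": -0.001,"ty": -0.004,"tz": 0,"turn": 0}
    - {"tx": -0.002,"ty": -0.006,"tz": 0,"turn": 0}
    - {"tx": -0.002,"ty": -0.008,"tz": 0,"turn": 0}
    - {"tx": -0.002,"ty": -0.009,"tz": 0,"turn": 0}
    - {"tx": -0.002,"ty": -0.01,"tz": 0,"turn": 0}
    - {"tx": -0.002,"ty": -0.01,"tz": 0,"turn": 0}
  fingers: 0

```text
clock: 4.63
ee_pos: [491.9, -143.0, 124.8]
eef_rot: [0.991, -0.133, 0.002, 0.0]
contact_force: [1.5, -5.2, 1.2]
gripper_width: 85.5
```

```bash
python3 -c "
from h import *
st()"
```

```text
t 4.63 jig TCP [-142.1    -0.64  124.76] F jig [-4.63 -2.83  1.18] w 85.5 tool axes in jig [[0.005, -1.0, -0.0], [-1.0, -0.005, -0.004], [0.004, 0.0, -1.0]]
```

Still only friction, so I advance in small steps.

carry_out:
  plan:
    - {"tx": 0,"ty": -0.001,"tz": 0,"turn": 0}
    - {"tx": 0,"ty": -0.002,"tz": 0,"turn": 0}
    - {"tx": 0,"ty": -0.003,"tz": 0,"turn": 0}
    - {"tx": 0,"ty": -0.003,"tz": 0,"turn": 0}
  fingers: 0

```text
clock: 4.97
ee_pos: [492.6, -140.5, 124.8]
eef_rot: [0.991, -0.133, 0.002, 0.001]
contact_force: [-0.1, -5.0, 1.7]
gripper_width: 85.6
```

```bash
python3 -c "
from h import *
st()"
```

```text
t 4.97 jig TCP [-139.54   -0.7   124.83] F jig [-4.88 -1.26  1.68] w 85.6 tool axes in jig [[0.005, -1.0, -0.002], [-1.0, -0.005, -0.004], [0.004, 0.002, -1.0]]
```

carry_out:
  plan:
    - {"tx": 0,"ty": -0.001,"tz": 0,"turn": 0}
    - {"tx": 0,"ty": -0.002,"tz": 0,"turn": 0}
    - {"tx": 0,"ty": -0.002,"tz": 0,"turn": 0}
    - {"tx": 0,"ty": -0.002,"tz": 0,"turn": 0}
  fingers: 0

```text
clock: 5.3
ee_pos: [493.0, -139.0, 124.9]
eef_rot: [0.991, -0.133, 0.002, 0.002]
contact_force: [-0.7, -4.8, 0.8]
gripper_width: 85.4
```

```bash
python3 -c "
from h import *
st()"
```

```text
t 5.3 jig TCP [-137.99   -0.65  124.86] F jig [-4.81 -0.58  0.84] w 85.4 tool axes in jig [[0.004, -1.0, -0.003], [-1.0, -0.004, -0.004], [0.004, 0.003, -1.0]]
```

carry_out:
  plan:
    - {"tx": 0,"ty": -0.001,"tz": 0,"turn": 0}
    - {"tx": 0,"ty": -0.002,"tz": 0,"turn": 0}
    - {"tx": 0,"ty": -0.003,"tz": 0,"turn": 0}
    - {"tx": 0,"ty": -0.003,"tz": 0,"turn": 0}
  fingers: 0

```text
clock: 5.63
ee_pos: [493.7, -136.5, 124.9]
eef_rot: [0.991, -0.133, 0.002, 0.002]
contact_force: [-0.8, -5.0, 1.7]
gripper_width: 85.2
```

```bash
python3 -c "
from h import *
st()
b=get_image('top');s=get_image('scene')
cv2.imwrite('pics/m4.png',np.hstack([cv2.resize(b['color'][150:230,250:350],None,fx=4,fy=4),cv2.resize(s['color'][210:290,270:370],None,fx=4,fy=4)])[:,:,::-1])"
```

```text
t 5.63 jig TCP [-135.4    -0.65  124.94] F jig [-5.07 -0.55  1.75] w 85.2 tool axes in jig [[0.004, -1.0, -0.004], [-1.0, -0.004, -0.004], [0.004, 0.004, -1.0]]
```

View pics/m4.png

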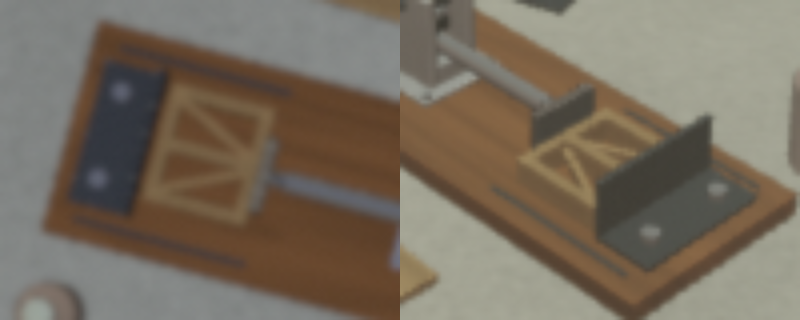

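The frame is square on the foot, with about 5–7 mm of gap left to the fence (left crop, px 140–150). I continue.

carry_out:
  plan:
    - {"tx": 0,"ty": -0.001,"tz": 0,"turn": 0}
    - {"tx": 0,"ty": -0.002,"tz": 0,"turn": 0}
    - {"tx": 0,"ty": -0.003,"tz": 0,"turn": 0}
    - {"tx": 0,"ty": -0.003,"tz": 0,"turn": 0}
  fingers: 0

```text
clock: 6.07
ee_pos: [494.0, -135.7, 125.0]
eef_rot: [0.991, -0.133, 0.002, 0.002]
contact_force: [0.2, -6.7, 2.0]
gripper_width: 85.4
```

```bash
python3 -c "
from h import *
st()"
```

```text
t 6.07 jig TCP [-134.47   -0.71  124.96] F jig [-6.41 -2.03  2.04] w 85.4 tool axes in jig [[0.006, -1.0, -0.004], [-1.0, -0.006, -0.004], [0.004, 0.004, -1.0]]
```

carry_out:
  plan:
    - {"tx": 0,"ty": -0.001,"tz": 0,"turn": 0}
    - {"tx": 0,"ty": -0.002,"tz": 0,"turn": 0}
    - {"tx": 0,"ty": -0.002,"tz": 0,"turn": 0}
  fingers: 0

```text
clock: 6.32
ee_pos: [494.2, -135.2, 125.0]
eef_rot: [0.991, -0.132, 0.002, 0.003]
contact_force: [-0.7, -5.9, 1.5]
gripper_width: 85.7
```

```bash
python3 -c "
from h import *
st()"
```

```text
t 6.32 jig TCP [-133.97   -0.77  124.96] F jig [-5.91 -0.89  1.5 ] w 85.7 tool axes in jig [[0.007, -1.0, -0.005], [-1.0, -0.007, -0.005], [0.005, 0.005, -1.0]]
```

carry_out:
  plan:
    - {"tx": 0,"ty": -0.001,"tz": 0,"turn": 0}
    - {"tx": 0,"ty": -0.002,"tz": 0,"turn": 0}
    - {"tx": 0,"ty": -0.003,"tz": 0,"turn": 0}
    - {"tx": 0,"ty": -0.004,"tz": 0,"turn": 0}
    - {"tx": 0,"ty": -0.004,"tz": 0,"turn": 0}
  fingers: 0

```text
clock: 6.73
ee_pos: [494.7, -133.9, 124.9]
eef_rot: [0.991, -0.131, 0.002, 0.002]
contact_force: [0.8, -5.2, 0.4]
gripper_width: 85.3
```

```bash
python3 -c "
from h import *
st()
b=get_image('top');s=get_image('scene')
cv2.imwrite('pics/m5.png',np.hstack([cv2.resize(b['color'][150:230,250:350],None,fx=4,fy=4),cv2.resize(s['color'][210:290,270:370],None,fx=4,fy=4)])[:,:,::-1])"
```

```text
t 6.73 jig TCP [-132.59   -0.89  124.94] F jig [-4.78 -2.2   0.37] w 85.3 tool axes in jig [[0.009, -1.0, -0.004], [-1.0, -0.009, -0.005], [0.005, 0.004, -1.0]]
```

View pics/m5.png

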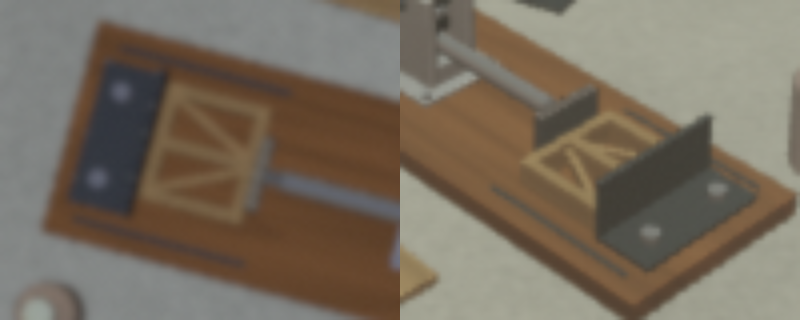

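The frame has closed up, with perhaps 1–3 mm left (left crop, px ~137–143). The force is still at drag level, so I continue with small steps.

carry_out:
  plan:
    - {"tx": 0,"ty": -0.001,"tz": 0,"turn": 0}
    - {"tx": 0,"ty": -0.002,"tz": 0,"turn": 0}
    - {"tx": 0,"ty": -0.003,"tz": 0,"turn": 0}
    - {"tx": 0,"ty": -0.004,"tz": 0,"turn": 0}
    - {"tx": 0,"ty": -0.004,"tz": 0,"turn": 0}
  fingers: 0

```text
clock: 7.25
ee_pos: [495.2, -132.6, 124.9]
eef_rot: [0.992, -0.13, 0.002, 0.002]
contact_force: [0.2, -5.7, 1.2]
gripper_width: 85.5
```

```bash
python3 -c "
from h import *
st()"
```

```text
t 7.25 jig TCP [-131.22   -1.02  124.93] F jig [-5.45 -1.71  1.16] w 85.5 tool axes in jig [[0.012, -1.0, -0.004], [-1.0, -0.012, -0.005], [0.005, 0.004, -1.0]]
```

carry_out:
  plan:
    - {"tx": 0,"ty": -0.002,"tz": 0,"turn": 0}
    - {"tx": 0,"ty": -0.004,"tz": 0,"turn": 0}
    - {"tx": 0,"ty": -0.005,"tz": 0,"turn": 0}
    - {"tx": 0,"ty": -0.005,"tz": 0,"turn": 0}
    - {"tx": 0,"ty": -0.005,"tz": 0,"turn": 0}
  fingers: 0

```text
clock: 7.67
ee_pos: [495.8, -131.0, 124.9]
eef_rot: [0.992, -0.128, 0.002, 0.002]
contact_force: [0.9, -6.4, 0.9]
gripper_width: 85.3
```

```bash
python3 -c "
from h import *
st()"
```

```text
t 7.67 jig TCP [-129.47   -1.15  124.87] F jig [-5.89 -2.62  0.91] w 85.3 tool axes in jig [[0.015, -1.0, -0.003], [-1.0, -0.015, -0.005], [0.005, 0.003, -1.0]]
```

carry_out:
  plan:
    - {"tx": 0,"ty": -0.002,"tz": 0,"turn": 0}
    - {"tx": 0,"ty": -0.004,"tz": 0,"turn": 0}
    - {"tx": 0,"ty": -0.005,"tz": 0,"turn": 0}
    - {"tx": 0,"ty": -0.005,"tz": 0,"turn": 0}
    - {"tx": 0,"ty": -0.005,"tz": 0,"turn": 0}
  fingers: 0

```text
clock: 8.08
ee_pos: [496.3, -129.8, 124.9]
eef_rot: [0.992, -0.127, 0.003, 0.002]
contact_force: [-0.1, -7.3, 1.1]
gripper_width: 85.5
```

```bash
python3 -c "
from h import *
st()
b=get_image('top');s=get_image('scene')
cv2.imwrite('pics/m6.png',np.hstack([cv2.resize(b['color'][150:230,250:350],None,fx=4,fy=4),cv2.resize(s['color'][210:290,270:370],None,fx=4,fy=4)])[:,:,::-1])
st()"
```

```text
t 8.08 jig TCP [-128.24   -1.33  124.91] F jig [-7.02 -1.86  1.05] w 85.5 tool axes in jig [[0.018, -1.0, -0.004], [-1.0, -0.018, -0.006], [0.006, 0.004, -1.0]]
t 8.18 jig TCP [-128.23   -1.34  124.94] F jig [-8.34 -1.9   1.97] w 85.5 tool axes in jig [[0.018, -1.0, -0.004], [-1.0, -0.018, -0.006], [0.006, 0.004, -1.0]]
```

View pics/m6.png

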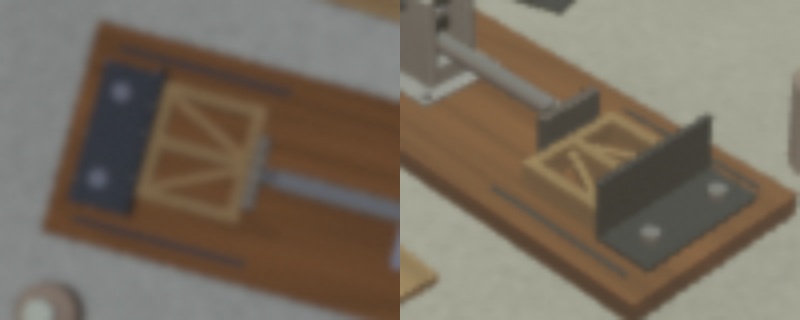

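The frame now meets the fence in the picture (left crop, px ~137–160), and the force has risen to 7–8 N. One small further push.

carry_out:
  plan:
    - {"tx": 0,"ty": -0.002,"tz": 0,"turn": 0}
    - {"tx": 0,"ty": -0.004,"tz": 0,"turn": 0}
    - {"tx": 0,"ty": -0.005,"tz": 0,"turn": 0}
    - {"tx": 0,"ty": -0.005,"tz": 0,"turn": 0}
    - {"tx": 0,"ty": -0.005,"tz": 0,"turn": 0}
  fingers: 0

```text
clock: 8.6
ee_pos: [496.6, -129.0, 125.0]
eef_rot: [0.992, -0.125, 0.003, 0.003]
contact_force: [-1.0, -10.2, 1.5]
gripper_width: 85.4
```

```bash
python3 -c "
from h import *
st();get_image('top');get_image('top');st()"
```

```text
t 8.6 jig TCP [-127.31   -1.47  125.01] F jig [-10.13  -1.81   1.55] w 85.4 tool axes in jig [[0.02, -1.0, -0.005], [-1.0, -0.02, -0.006], [0.006, 0.005, -1.0]]
t 8.7 jig TCP [-127.32   -1.47  125.01] F jig [-9.34 -1.76  1.68] w 85.2 tool axes in jig [[0.02, -1.0, -0.005], [-1.0, -0.02, -0.006], [0.006, 0.005, -1.0]]
```

The rise of about 2 N in 0.9 mm matches the spring, so the foot bears with roughly 4–5 N. I back off and rise.

carry_out:
  plan:
    - {"tx": 0,"ty": 0.004,"tz": 0,"turn": 0}
    - {"tx": 0,"ty": 0.015,"tz": 0,"turn": 0}
    - {"tx": 0,"ty": 0.03,"tz": 0,"turn": 0.5}
    - {"tx": -0.001,"ty": 0.035,"tz": -0.02,"turn": 1}
    - {"tx": -0.001,"ty": 0.035,"tz": -0.05,"turn": 1.2}
    - {"tx": -0.001,"ty": 0.035,"tz": -0.08,"turn": 1.2}
    - {"tx": -0.001,"ty": 0.035,"tz": -0.1,"turn": 1.2}
    - {"tx": -0.001,"ty": 0.035,"tz": -0.1,"turn": 1.2}
    - {"tx": -0.001,"ty": 0.035,"tz": -0.1,"turn": 1.2}
    - {"tx": -0.001,"ty": 0.035,"tz": -0.1,"turn": 1.2}
  fingers: 255

```text
clock: 9.53
ee_pos: [486.0, -161.9, 224.2]
eef_rot: [0.991, -0.136, 0.002, 0.003]
contact_force: [0.6, 0.8, -0.0]
gripper_width: -0.2
```

```bash
python3 -c "
from h import *
go([-85,0,223])
b=get_image('top');s=get_image('scene')
cv2.imwrite('pics/m7.png',np.hstack([cv2.resize(b['color'][150:250,250:390],None,fx=2.8,fy=2.8),cv2.resize(s['color'][150:250,230:370],None,fx=2.8,fy=2.8)])[:,:,::-1])
L=np.array([[0,0,80],[-30.8,0,164.6]])
print('pred lever top',proj(b,j2w(P,L)).round(1).tolist(),'scene',proj(s,j2w(P,L)).round(1).tolist())
print(find_in(b,'lever')[:2],find_in(s,'lever')[:2])
"
```

```text
t 9.53 jig TCP [-1.6194e+02 -1.0000e-02  2.2417e+02] F jig [ 0.96 -0.37 -0.05] w -0.2 tool axes in jig [[-0.001, -1.0, -0.005], [-1.0, 0.001, -0.005], [0.005, 0.005, -1.0]]
-> [-85, 0, 223] t [-0.0001 -0.0769  0.0008] turn -0.1
pred lever top [[365.0, 205.9], [380.6, 208.0]] scene [[276.6, 207.4], [267.6, 175.9]]
[{'box': [358.7, 199.4, 24.0, 12.2], 'confidence': 0.71}, {'box': [311.9, 185.5, 82.0, 32.9], 'confidence': 0.58}] [{'box': [266.1, 175.3, 16.9, 34.6], 'confidence': 0.69}]
```

View pics/m7.png

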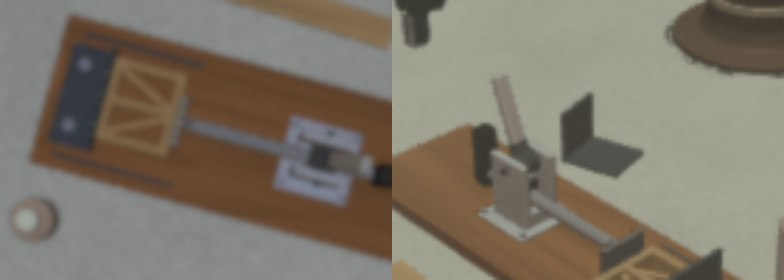

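The frame is square on the fence and the foot stayed on it (left crop 60–185, 50–150). The lever stands open where I predicted. I approach it from behind with shut fingers.

carry_out:
  plan:
    - {"tx": 0,"ty": -0.03,"tz": 0,"turn": 0}
    - {"tx": 0,"ty": -0.06,"tz": 0,"turn": 0}
    - {"tx": 0,"ty": -0.085,"tz": 0,"turn": 0}
    - {"tx": 0,"ty": -0.1,"tz": 0,"turn": 0}
    - {"tx": 0,"ty": -0.1,"tz": 0,"turn": 0}
    - {"tx": 0,"ty": -0.1,"tz": 0,"turn": 0}
  fingers: 255

```text
clock: 10.23
ee_pos: [504.1, -105.7, 223.3]
eef_rot: [0.994, -0.108, 0.003, -0.012]
contact_force: [0.4, -0.5, 0.3]
gripper_width: 0.1
```

```bash
python3 -c "
from h import *
st();go([-12,0,225])"
```

```text
t 10.23 jig TCP [-102.88   -2.37  223.26] F jig [-0.38 -0.47  0.34] w 0.1 tool axes in jig [[0.055, -0.998, 0.025], [-0.998, -0.055, -0.002], [0.003, -0.025, -1.0]]
t 10.23 jig TCP [-102.88   -2.37  223.26] F jig [-0.38 -0.47  0.34] w 0.1 tool axes in jig [[0.055, -0.998, 0.025], [-0.998, -0.055, -0.002], [0.003, -0.025, -1.0]]
-> [-12, 0, 225] t [ 0.0027 -0.0909  0.0005] turn 3.2
```

The arm stopped 40 mm short with no force on it and turned by about 3°. It looks like a joint limit, so I check the joints.

```bash
python3 -c "
from h import *
s=state();print(s['joint_pos'].round(3),s['joint_velocities'].round(3),s['eef_rot'].round(4))"
```

```text
[-0.217  0.117 -0.226  1.224  0.025  3.141] [ 0.007 -0.002  0.001  0.002  0.008 -0.001] [ 0.9941 -0.108   0.0028 -0.0122]
```

Joint 6 is at its limit. I turn the tool back by about 90°, so that tool +x points along jig +x, and push with the pads' sides (11 mm from the centre).

carry_out:
  plan:
    - {"tx": 0,"ty": 0,"tz": 0,"turn": -7}
    - {"tx": 0,"ty": 0,"tz": 0,"turn": -14}
    - {"tx": 0,"ty": 0,"tz": 0,"turn": -21}
    - {"tx": 0,"ty": 0,"tz": 0,"turn": -28}
    - {"tx": 0,"ty": 0,"tz": 0,"turn": -35}
    - {"tx": 0,"ty": 0,"tz": 0,"turn": -42}
    - {"tx": 0,"ty": 0,"tz": 0,"turn": -49}
    - {"tx": 0,"ty": 0,"tz": 0,"turn": -56}
    - {"tx": 0,"ty": 0,"tz": 0,"turn": -63}
    - {"tx": 0,"ty": 0,"tz": 0,"turn": -70}
    - {"tx": 0,"ty": 0,"tz": 0,"turn": -77}
    - {"tx": 0,"ty": 0,"tz": 0,"turn": -84}
  fingers: 255

```text
clock: 11.23
ee_pos: [504.0, -106.2, 223.3]
eef_rot: [0.81, 0.587, 0.01, -0.007]
contact_force: [-0.1, 0.1, 1.0]
gripper_width: 0.3
```

```bash
python3 -c "
from h import *
go([-57,0,223]);print(state()['joint_pos'].round(2))"
```

```text
t 11.23 jig TCP [-103.45   -2.4   223.3 ] F jig [0.04 0.07 0.95] w 0.3 tool axes in jig [[0.999, -0.044, 0.025], [-0.044, -0.999, -0.002], [0.025, 0.001, -1.0]]
-> [-57, 0, 223] t [ 0.0463 -0.0045  0.0014] turn 87.5
[-0.22  0.12 -0.23  1.22  0.02  1.67]
```

carry_out:
  plan:
    - {"tx": 0.02,"ty": -0.002,"tz": 0.001,"turn": -1}
    - {"tx": 0.035,"ty": -0.004,"tz": 0.001,"turn": -2.5}
    - {"tx": 0.045,"ty": -0.0045,"tz": 0.001,"turn": -2.5}
    - {"tx": 0.046,"ty": -0.0045,"tz": 0.001,"turn": -2.5}
    - {"tx": 0.046,"ty": -0.0045,"tz": 0.001,"turn": -2.5}
  fingers: 255

```text
clock: 11.65
ee_pos: [514.1, -61.1, 223.5]
eef_rot: [0.797, 0.605, 0.01, -0.007]
contact_force: [-0.0, -0.2, 1.3]
gripper_width: -0.3
```

```bash
python3 -c "
from h import *
for X in [[-16,0,225],[9,0,222],[31.5,0,211]]: go(X)"
```

```text
t 11.65 jig TCP [-5.7230e+01 -4.0000e-02  2.2348e+02] F jig [-0.23 -0.04  1.3 ] w -0.3 tool axes in jig [[1.0, -0.001, 0.024], [-0.001, -1.0, -0.002], [0.024, 0.002, -1.0]]
-> [-16, 0, 225] t [ 0.0413 -0.0001 -0.0005] turn 90.0
t 11.65 jig TCP [-5.7230e+01 -4.0000e-02  2.2348e+02] F jig [-0.23 -0.04  1.3 ] w -0.3 tool axes in jig [[1.0, -0.001, 0.024], [-0.001, -1.0, -0.002], [0.024, 0.002, -1.0]]
-> [9, 0, 222] t [ 0.0662 -0.0001  0.0031] turn 90.0
t 11.65 jig TCP [-5.7230e+01 -4.0000e-02  2.2348e+02] F jig [-0.23 -0.04  1.3 ] w -0.3 tool axes in jig [[1.0, -0.001, 0.024], [-0.001, -1.0, -0.002], [0.024, 0.002, -1.0]]
-> [31.5, 0, 211] t [ 0.0884 -0.0001  0.0146] turn 90.0
```

carry_out:
  plan:
    - {"tx": 0.005,"ty": 0,"tz": 0,"turn": 0}
    - {"tx": 0.01,"ty": 0,"tz": 0,"turn": 0}
    - {"tx": 0.015,"ty": 0,"tz": 0,"turn": 0}
    - {"tx": 0.02,"ty": 0,"tz": 0,"turn": 0}
    - {"tx": 0.025,"ty": 0,"tz": 0,"turn": 0}
    - {"tx": 0.03,"ty": 0,"tz": 0,"turn": 0}
    - {"tx": 0.035,"ty": 0,"tz": 0,"turn": 0}
    - {"tx": 0.04,"ty": 0,"tz": 0,"turn": 0}
    - {"tx": 0.044,"ty": 0,"tz": 0,"turn": 0}
    - {"tx": 0.044,"ty": 0,"tz": 0,"turn": 0}
  fingers: 255

```text
clock: 12.48
ee_pos: [526.2, -18.2, 224.8]
eef_rot: [0.796, 0.605, 0.01, -0.006]
contact_force: [-1.5, -4.8, 4.6]
gripper_width: -0.2
```

```bash
python3 -c "
from h import *
for X in [[9,0,222],[31.5,0,211],[45,0,198]]: go(X)"
```

```text
t 12.48 jig TCP [-1.2730e+01 -2.0000e-01  2.2481e+02] F jig [-5.02  0.2   4.64] w -0.2 tool axes in jig [[1.0, -0.0, 0.024], [-0.0, -1.0, -0.002], [0.024, 0.002, -1.0]]
-> [9, 0, 222] t [ 0.0217 -0.0002  0.0033] turn 90.0
t 12.48 jig TCP [-1.2730e+01 -2.0000e-01  2.2481e+02] F jig [-5.02  0.2   4.64] w -0.2 tool axes in jig [[1.0, -0.0, 0.024], [-0.0, -1.0, -0.002], [0.024, 0.002, -1.0]]
-> [31.5, 0, 211] t [ 0.0439 -0.0002  0.0149] turn 90.0
t 12.48 jig TCP [-1.2730e+01 -2.0000e-01  2.2481e+02] F jig [-5.02  0.2   4.64] w -0.2 tool axes in jig [[1.0, -0.0, 0.024], [-0.0, -1.0, -0.002], [0.024, 0.002, -1.0]]
-> [45, 0, 198] t [ 0.0571 -0.0003  0.0282] turn 90.0
```

carry_out:
  plan:
    - {"tx": 0.005,"ty": 0,"tz": 0,"turn": 0}
    - {"tx": 0.01,"ty": 0,"tz": 0.001,"turn": 0}
    - {"tx": 0.015,"ty": 0,"tz": 0.002,"turn": 0}
    - {"tx": 0.02,"ty": 0,"tz": 0.003,"turn": 0}
    - {"tx": 0.025,"ty": 0,"tz": 0.005,"turn": 0}
    - {"tx": 0.03,"ty": 0,"tz": 0.007,"turn": 0}
    - {"tx": 0.035,"ty": 0,"tz": 0.01,"turn": 0}
    - {"tx": 0.039,"ty": 0,"tz": 0.013,"turn": 0}
    - {"tx": 0.043,"ty": 0,"tz": 0.016,"turn": 0}
    - {"tx": 0.046,"ty": 0,"tz": 0.018,"turn": 0}
    - {"tx": 0.046,"ty": 0,"tz": 0.018,"turn": 0}
  fingers: 255

```text
clock: 13.4
ee_pos: [538.8, 27.1, 208.0]
eef_rot: [0.796, 0.605, 0.011, -0.006]
contact_force: [-1.1, -3.9, 5.4]
gripper_width: -0.1
```

```bash
python3 -c "
from h import *
for X in [[45,0,198],[56,0,180],[59,0,168]]: go(X)"
```

```text
t 13.4 jig TCP [ 3.4360e+01 -1.9000e-01  2.0804e+02] F jig [-4.09  0.02  5.42] w -0.1 tool axes in jig [[1.0, 0.0, 0.025], [0.001, -1.0, -0.003], [0.025, 0.003, -1.0]]
-> [45, 0, 198] t [ 0.0104 -0.0002  0.0103] turn 90.0
t 13.4 jig TCP [ 3.4360e+01 -1.9000e-01  2.0804e+02] F jig [-4.09  0.02  5.42] w -0.1 tool axes in jig [[1.0, 0.0, 0.025], [0.001, -1.0, -0.003], [0.025, 0.003, -1.0]]
-> [56, 0, 180] t [ 0.0209 -0.0003  0.0286] turn 90.0
t 13.4 jig TCP [ 3.4360e+01 -1.9000e-01  2.0804e+02] F jig [-4.09  0.02  5.42] w -0.1 tool axes in jig [[1.0, 0.0, 0.025], [0.001, -1.0, -0.003], [0.025, 0.003, -1.0]]
-> [59, 0, 168] t [ 0.0236 -0.0003  0.0406] turn 90.0
```

carry_out:
  plan:
    - {"tx": 0.004,"ty": 0,"tz": 0.004,"turn": 0}
    - {"tx": 0.008,"ty": 0,"tz": 0.008,"turn": 0}
    - {"tx": 0.012,"ty": 0,"tz": 0.013,"turn": 0}
    - {"tx": 0.015,"ty": 0,"tz": 0.018,"turn": 0}
    - {"tx": 0.018,"ty": 0,"tz": 0.023,"turn": 0}
    - {"tx": 0.02,"ty": 0,"tz": 0.028,"turn": 0}
    - {"tx": 0.022,"ty": 0,"tz": 0.033,"turn": 0}
    - {"tx": 0.023,"ty": 0,"tz": 0.038,"turn": 0}
    - {"tx": 0.024,"ty": 0,"tz": 0.042,"turn": 0}
    - {"tx": 0.024,"ty": 0,"tz": 0.042,"turn": 0}
    - {"tx": 0.024,"ty": 0,"tz": 0.042,"turn": 0}
  fingers: 255

```text
clock: 14.32
ee_pos: [545.4, 51.3, 166.3]
eef_rot: [0.796, 0.605, 0.01, -0.007]
contact_force: [0.7, 0.6, 0.3]
gripper_width: -0.0
```

```bash
python3 -c "
from h import *
go([59,0,250]);b=get_image('top');s=get_image('scene')
cv2.imwrite('pics/m8.png',np.hstack([cv2.resize(b['color'][150:250,250:390],None,fx=2.8,fy=2.8),cv2.resize(s['color'][150:250,230:370],None,fx=2.8,fy=2.8)])[:,:,::-1])"
```

```text
t 14.32 jig TCP [ 5.9440e+01 -1.0000e-01  1.6629e+02] F jig [ 0.77 -0.47  0.32] w -0.0 tool axes in jig [[1.0, 0.001, 0.025], [0.001, -1.0, -0.002], [0.025, 0.002, -1.0]]
-> [59, 0, 250] t [ 0.0016  0.0001 -0.0837] turn 90.0
```

View pics/m8.png

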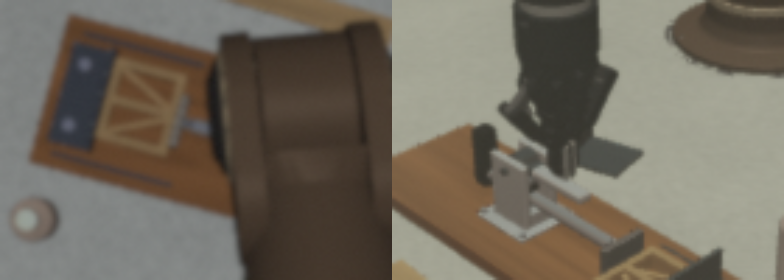

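The lever has snapped down flat (right crop 545–585,180), free of the finger and with no force on it. The frame sits on the fence. I withdraw upward and away.

carry_out:
  plan:
    - {"tx": 0,"ty": 0,"tz": -0.03,"turn": 0}
    - {"tx": 0,"ty": 0,"tz": -0.06,"turn": 0}
    - {"tx": 0,"ty": 0,"tz": -0.09,"turn": 0}
    - {"tx": -0.02,"ty": -0.03,"tz": -0.11,"turn": 0}
    - {"tx": -0.05,"ty": -0.05,"tz": -0.13,"turn": 0}
    - {"tx": -0.08,"ty": -0.07,"tz": -0.13,"turn": 0}
    - {"tx": -0.11,"ty": -0.09,"tz": -0.13,"turn": 0}
    - {"tx": -0.14,"ty": -0.1,"tz": -0.13,"turn": 0}
    - {"tx": -0.16,"ty": -0.1,"tz": -0.13,"turn": 0}
    - {"tx": -0.16,"ty": -0.1,"tz": -0.13,"turn": 0}
    - {"tx": -0.16,"ty": -0.1,"tz": -0.13,"turn": 0}
  fingers: 255

```text
clock: 15.33
ee_pos: [405.1, -79.9, 293.3]
eef_rot: [0.797, 0.604, 0.011, -0.006]
contact_force: [0.6, 1.0, 0.7]
gripper_width: 0.1
```

```bash
python3 -c "
from h import *
st();b=get_image('top');s=get_image('scene')
cv2.imwrite('pics/m9.png',np.hstack([cv2.resize(b['color'][150:250,250:390],None,fx=2.8,fy=2.8),cv2.resize(s['color'][190:290,240:380],None,fx=2.8,fy=2.8)])[:,:,::-1])"
```

```text
t 15.33 jig TCP [-104.64   99.93  293.25] F jig [ 1.14 -0.28  0.66] w 0.1 tool axes in jig [[1.0, -0.002, 0.025], [-0.002, -1.0, -0.005], [0.025, 0.004, -1.0]]
```

View pics/m9.png

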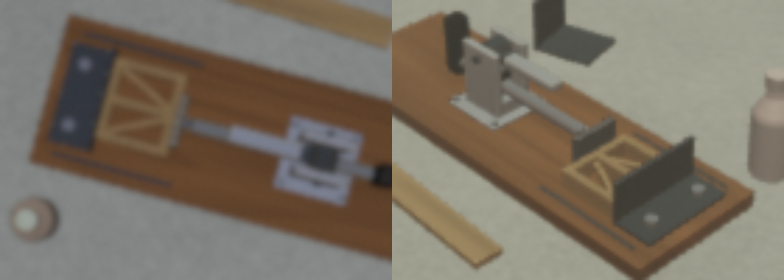

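The lever lies flat (left crop 230–300,140). The frame is square between foot (180,120) and fence (110,100), the arm is clear, and the bottle, angle and strip look unmoved. I hand in.

```bash
python3 -c "
from h import *
r.hand_in();st()"
```

```text
the job is handed in; nothing more can be done
the job is handed in; nothing more can be done
```

The job is done and handed in: the frame is clamped against the fence and the cam lever is locked flat. No verdict was reported. I finished at about 15.4 s of the allowed 50 s.

**What I did:** I pushed the grip from behind with the open finger's back. I stopped when the force had risen from about 5 N of drag to about 10 N, which puts roughly 4–5 N on the frame. I then backed off and pushed the lever over with shut fingers. The highest force I read at the stops was about 7 N, and the lever snapped down by itself.

**Last checks:** The final pictures show:
- the lever flat
- the frame looking square between foot and fence
- the arm clear of everything, with only noise on the force reading
- the bottle, angle and strip apparently where they were

**Not confirmed:** The foot force after locking and the frame's angle were judged from the push reading and by eye, not measured.

**What went wrong on the way:**
- One move call was refused, apparently because it left out the turn value; I repeated it with all values.
- Joint 6 reached its end of travel on the way to the lever, so I turned the tool back by about 90° and pushed with the sides of the fingers.

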